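Back off the knurled lock ring and open the gluing jig

TASK

The plywood block in the gluing jig has set. Rolling a fingertip along its knurled rim, turn the big brass lock ring two full turns anticlockwise seen from above (to within an eighth of a turn), starting from fully tight; only then push the upright tab on the slide away from the ring until the slide stops, so that the jaw stands open. Lift nothing, leave the block and everything else on the table where they are, and finish with the hand clear.

Things in the scene. Friction and masses are not known exactly. Their poses are not given: they have to be found in the camera images.
- jig: Jig fixed to the table: aluminium plate 130 (x) x 335 (y) x 12 mm. Origin on the table under the ring's axis; the slide opens along its +y. Along y (mm): fixed jaw -149 to -129, 52 high; plywood block; moving jaw -80 to -68, 46 high; lock housing 52 x 50, 54 high, under the ring; the slide's upright tab. A white mark lies on the plate at x = +57.
- ring_mid (a point): Centre of the brass lock ring, on its vertical axis, mid-rim. Diameter 86 mm over 32 upright knurls (2 mm proud); rim 62 to 82 mm above the table when tight, rising 3 mm per turn loosened. Within 70 mm of its axis nothing else is over 55 mm high. A rubber bush lets it give sideways 1 mm per 4 N on the rim (4 mm at most); it springs back.
- ring_index (a point): Dark index bar (22 x 5 x 3 mm) on top of the ring; the point is 36 mm from the axis, 13 mm above ring_mid. It turns with the ring and points to the jig's +x, at the white mark on the base plate, when the ring is tight and again after each full turn.
- lock_ring (a joint): Angle of the lock ring in rad: 0 = fully tight (every start), growing anticlockwise seen from above; one turn is 6.283, the end of its thread 18.85. Friction 0.06 N m: about 1.5 N along the rim turns it, and it stays where it is left. Its tip locks the slide until about 1.6 turns.
- tab_face (a point): Centre of the push face of the slide's tab: dark steel plate 50 mm wide (jig x), 8 thick, 21 to 55 mm above the table. The point is 42 mm above the table on the face towards the ring, 105 mm from the ring's axis when shut, so 62 mm clear of the rim. Push along jig +y. The slide's bar, 24 mm wide, top 28 mm above the table, runs under this gap.
- slide (a joint): Travel of the slide in m: 0 = shut on the block (every start), 0.040 = fully open, at its stop. Sliding friction about 2.5 N; it stays where it is left. Locked (3 mm of play, then springy to 7) until the ring is loosened.
- workpiece: Loose plywood block 50 (x) x 46 (y) x 30 mm high between the jaws on the base plate. Origin at the centre of its underside. Not to be lifted or shifted.
- glue: Glue bottle, 44 mm in diameter, 110 mm high, beside the jig. Loose; origin at the centre of its underside; not to be disturbed.
- tape: Roll of tape lying flat, 84 mm in diameter, 22 mm high, beside the jig. Loose; origin at the centre of its underside; not to be disturbed.
- cup: Pale see-through cup, 68 mm in diameter, 60 mm high, beside the jig. Loose; origin at the centre of its underside; not to be disturbed.
- eraser: Yellow block eraser 50 x 30 x 18 mm, beside the jig. Loose; origin at the centre of its underside; not to be disturbed.
- bowl: Pale see-through bowl, 160 mm in diameter, 70 mm high, to the right. Loose; origin at the centre of its underside; not to be disturbed.
- driver: Screwdriver lying on the table, to the left. Loose; origin at the centre of its underside; not to be disturbed.
- phone: Black phone 75 x 150 x 9 mm lying on the table, to the left. Loose; origin at the centre of its underside; not to be disturbed.

How it is judged:
On the way, in this order (a step that is already met when the one before it is completed fails the run):
1. the ring is two turns loose, within an eighth of a turn, with the slide still shut (value of joint lock_ring between 11.781 and 13.3518 rad and value of joint slide below 0.008 m), for 0.2 s.
2. the slide is fully open (value of joint lock_ring between 11.781 and 13.3518 rad and value of joint slide above 0.036 m), for 0.2 s.
At the end, for the whole second after the job is handed in: The lock ring stands two full turns from tight (12.57 rad, give or take 0.785), the slide is open at least 36 of its 40 mm, the plywood block lies flat within 12 mm of where it was, and every other loose thing is within 20 mm of where it was (all of step 2 and distance of workpiece from where it was at the start of the episode below 0.012 m and angle between workpiece's own z axis and vertical below 0.1 rad and linear speed of workpiece below 0.02 m/s and distance of each of glue, tape, cup, eraser, bowl, driver, phone from where it was at the start of the episode below 0.02 m); the robot touches nothing.
It fails at once if the slide is forced open (over 10 mm) before the ring is loose (value of joint slide above 0.01 m and value of joint lock_ring below 11.781 rad).
It fails at once if the plywood block is lifted (over 8 mm) or shifted (over 15 mm) (height (world z) of workpiece above 0.02 m or distance of workpiece from where it was at the start of the episode above 0.015 m).
It fails at once if a bystander is lifted or shifted by more than 20 mm (distance of any of glue, tape, cup, eraser, bowl, driver, phone from where it was at the start of the episode above 0.02 m).
It also fails if it takes over 64 s, if anything falls off the work surface, if the arm or the gripper's body presses on something with over 40 N, if the wrist force passes 120 N, or if a joint passes its speed limit or range.

ROBOT

A 7-joint arm with a two-finger parallel gripper is mounted at the origin on the work surface. World frame = base frame: x ahead of the robot, y to its left, z up, the work surface at z = 0. Lengths are in m, angles in rad, forces in N, time in s.
With the tool pointing down it reaches from about 0.4 to 0.85 m from the base axis. Payload 10.4 kg.
Tool frame: the origin (TCP) lies midway between the tips of the shut fingers; the grasp point (between the pads) lies 19 mm behind it (manip.pinch_z is the distance from the TCP to the grasp point, in m); y points along the fingers, x is the direction in which the jaws open and shut, and the axes are right-handed (so a half turn about y gives the same grasp; the last joint's range is limited). The gripper opens to 85 mm and grips with 20 to 120 N. Pads are 22 mm wide; open, the fingers measure 114 mm over their backs; the gripper's body (76 mm by 85 mm) begins 54 mm behind the grasp point. The pads swing forward as they close: fully open they stand 13 mm farther back than shut.
Start: joints at [1.265, 0.332, -0.065, 1.46, 0.022, 1.35, -0.088], TCP at [0.174, -0.6, 0.231] pointing down, gripper open.
Joint ranges: [-2.6, 2.6], [-0.5, 2.12], [-1.47, 1.34], [0.16, 2.42], [-1.27, 4.41], [0.06, 2.06], [-2.6, 2.6]. Speed limits (rad/s): [2.22, 2.22, 2.79, 2.79, 3.14, 3.14, 3.14].

INTERFACE

Orientations are given as a unit quaternion [x, y, z, w].
In Python, from workcell import manip gives the robot as it stands.
- The arm moves only by the shell command python3 -m pendant 'ROWS' [OPENING] [FORCE]. ROWS is a JSON object of lists of equal length, an entry for each row: "offset": the shift along the tool's x, y, z scaled (see below), a list of three; "turn": the turn, a rotation vector about the tool's x, y, z scaled (see below), a list of three. A call has 1 to 12 rows; each row is the pose to reach, as a shift and turn from the pose measured when the call began, along the tool's axes at that moment; what a row does not reach only later rows make up. The controller multiplies each number of a shift by 200 mm and each number of a turn by 45 degrees. A row lasts 1/8 s, in which the tool goes at most 62.5 mm and 10.7 degrees, less where a joint would pass 70% of its speed; a pose out of reach is approached as far as the arm can. A call with a number of a shift or a turn outside -1 to 1 is refused whole. A call with a gripper value outside its range is refused whole. OPENING is the opening in per cent of the stroke, from 0 (shut) to 100 (fully open), set as the call begins (- or left out, the last holds). The fingers move at their own pace and stop on an object; FORCE is the grip in N (left out, the last holds). Time passes only in rows, so rows that repeat a pose let the fingers close. It gives the time, the measured TCP pose, the force and the opening at its end, in the units of the state.
- manip.get_obs(): the state, without advancing time (a new reading comes with each control period).
- manip.camera(name): name is "scene" or "top" or "wrist"; returns (picture, depth): 400x640x3 uint8, red, green, blue; 400x640 float32, m along the optical axis (not along the pixel's ray), 0 where there is no reading.
- manip.camera_model(name): a dict with "intrinsics" (3x3 intrinsics, pixels), "R" (3x3) and "t" (3): a world point X has camera coordinates R X + t; the wrist camera has in their place "tool_from_camera" (4x4, takes a point from camera to tool coordinates, whose origin is the TCP and whose axes are the tool frame's). Camera axes: x right, y down, z forward; pixel columns grow to the right and rows downward; lengths in m; the calibration is good to about 2 mm. A picture is of the moment at which its call begins: read the wrist's pose just before it. camera_model takes no time and is no camera call.
- manip.hand_in(): hands the job in, once; it reports no verdict.
The state is a dict: "clock": time; "joint_pos": joint angles; "joint_velocities": joint speeds; "tau": joint torques, N m; "position": TCP position; "ee_rot": TCP orientation; "ft_force": force on the tool from outside, world axes, zero at the start; "torque": the same for the moment, N m; "grip_width": opening from 0.0 (shut) to 1.0 (fully open).
Only numpy, scipy, OpenCV 4.12 (cv2) and the standard library are available. Lean on these libraries where they do the work, as an engineer would, in place of code of your own. Each camera call takes 0.05 s, during which the arm holds its last target. There are 200 camera calls.

## Working session

There is one attempt and no reset: what is moved stays moved. The work goes in short steps, Python scripts to look and compute and a shell command to move; the robot and the scene stay as the last step left them, time stands still between calls to the robot, and variables do not carry over. Pictures are saved under pics/ and viewed, about 8 in all and at most 12, crops included, and the job is handed in when it is done.

```bash
mkdir -p pics; ls
python3 - <<'E'
from workcell import manip
import cv2,numpy as np
o=manip.get_obs();print(o)
for n in("scene","top"):
    p,d=manip.camera(n);cv2.imwrite(f"pics/{n}0.png",p[:,:,::-1]);np.save(f"pics/{n}0d.npy",d)
    m=manip.camera_model(n);print(n,m)
print(manip.camera_model("wrist"))
E
```

```text
pics
{'clock': 0.0, 'joint_pos': array([ 1.26540825,  0.33291108, -0.06470243,  1.46096558,  0.0215737 ,
        1.34986091, -0.08851467]), 'joint_velocities': array([ 1.34829265e-03,  3.14664562e-04, -1.48035238e-03,  1.03649801e-04,
        9.65895590e-04, -6.91048130e-04,  5.39417066e-05]), 'tau': array([ 4.42219252e-04, -6.25432205e+01,  4.95651690e-02, -3.91608167e+01,
        1.62870507e-02,  9.83493053e-03, -6.04598381e-05]), 'position': array([ 0.17429654, -0.59981374,  0.23047984]), 'ee_rot': array([-0.56517581,  0.4249659 , -0.42412911,  0.5657692 ]), 'ft_force': array([-0.6708773 ,  0.12930167, -0.15480874]), 'torque': array([-0.01246938, -0.00700476, -0.02714353]), 'grip_width': 1.0000905386759409}
scene {'intrinsics': array([[429.19723494,   0.        , 314.32557316],
       [  0.        , 429.19723494, 200.12309602],
       [  0.        ,   0.        ,   1.        ]]), 'R': array([[-0.45972917,  0.88802673, -0.00758992],
       [ 0.68454964,  0.34891924, -0.64003684],
       [-0.56572156, -0.29943929, -0.76830673]]), 't': array([ 0.27047569, -0.30806172,  1.50804418])}

[... 206 characters left out ...]
80515, -0.01542705],
       [-0.98907569,  0.01444653, -0.14669894],
       [ 0.14689323,  0.0134519 , -0.98906088]]), 't': array([0.00281138, 0.57024474, 1.36726819])}
{'intrinsics': array([[283.06497344,   0.        , 319.39506175],
       [  0.        , 283.06497344, 202.5743405 ],
       [  0.        ,   0.        ,   1.        ]]), 'tool_from_camera': array([[ 9.99999652e-01, -8.31221143e-04,  6.58660639e-05,
        -7.93165583e-04],
       [-3.07824693e-04, -2.94604772e-01,  9.55619136e-01,
        -1.42125518e-01],
       [-7.74926374e-04, -9.55618824e-01, -2.94604925e-01,
         7.58393723e-02],
       [ 0.00000000e+00,  0.00000000e+00,  0.00000000e+00,
         1.00000000e+00]])}
```

View pics/top0.png

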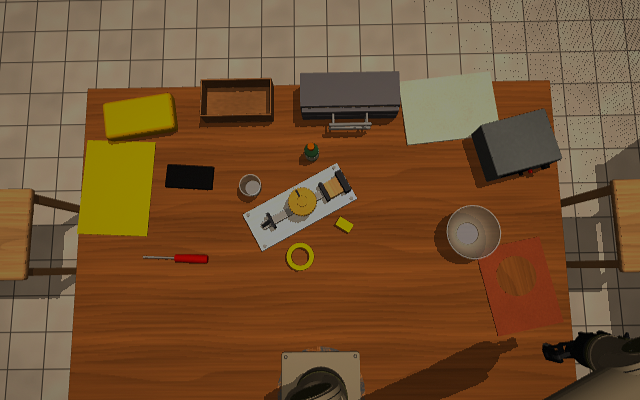

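View pics/scene0.png

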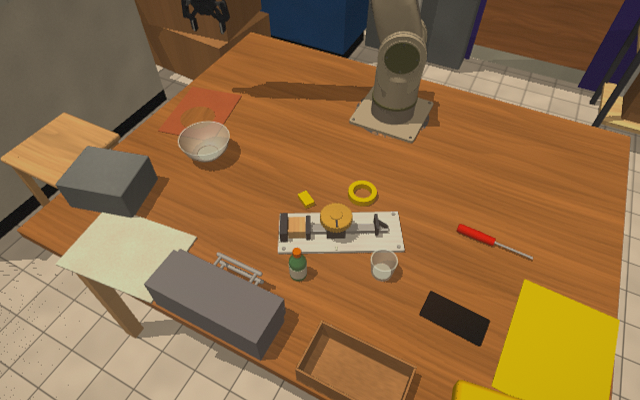

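```bash
cat > h.py <<'E'
import numpy as np
from workcell import manip
from scipy.spatial.transform import Rotation as Ro
def unproj(n,u,v,z):
    "pixel -> world point on plane height z"
    m=manip.camera_model(n);r=m["R"].T@np.linalg.solve(m["intrinsics"],[u,v,1.]);c=-m["R"].T@m["t"]
    return c+r*(z-c[2])/r[2]
def proj(n,X):
    m=manip.camera_model(n);p=m["intrinsics"]@(m["R"]@np.array(X)+m["t"]);return p[:2]/p[2]
E
python3 - <<'E'
import cv2
p=cv2.imread("pics/top0.png")[130:280,230:370]
cv2.imwrite("pics/topc.png",cv2.resize(p,None,fx=5,fy=4*1,interpolation=2) if 0 else cv2.resize(p,(560,600),interpolation=2))
E
```

```text
(no output)
```

View pics/topc.png

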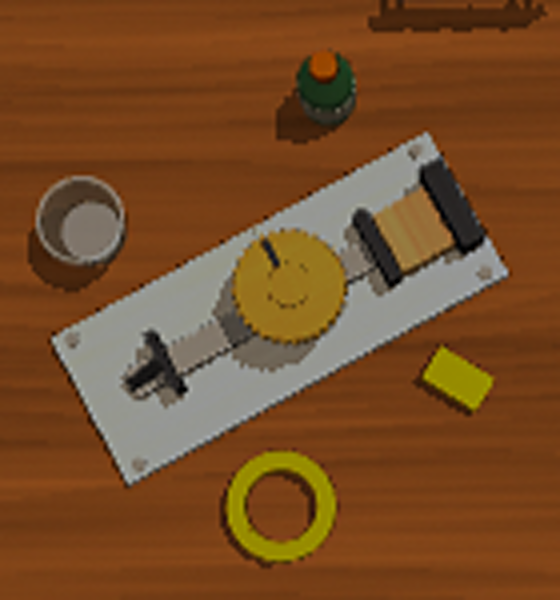

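Run:
```python
from h import *
C=np.array([(428,132),(508,273),(130,486),(52,340)])/4+[229.6,129.6]
W=np.array([unproj("top",*c,.012)[:2] for c in C]);print(W)
print([np.linalg.norm(W[i]-W[(i+1)%4]) for i in range(4)],W.mean(0))
y=(W[2]+W[3]-W[0]-W[1]);y/=np.linalg.norm(y);x2=W[0]+W[3]-W[1]-W[2];x2/=np.linalg.norm(x2);print(y,x2,np.degrees(np.arctan2(y[1],y[0])),np.degrees(np.arctan2(x2[1],x2[0])))
r=unproj("top",290/4+229.6,286/4+129.6,.082);print("ring",r)
i=unproj("top",269/4+229.6,252/4+129.6,.085);print("idx",i,i-r)
for n,(u,v) in dict(glue=(323,65),cup=(82,220),tape=(281,506),er=(458,379)).items(): print(n,unproj("top",u/4+229.6,v/4+129.6,dict(glue=.11,cup=.06,tape=.022,er=.018)[n]))
d=np.load("pics/top0d.npy");print(d[201,302])
m=manip.camera_model("top");
q=np.linalg.solve(m["intrinsics"],[302,204,1])*d[204,302];print(m["R"].T@(q-m["t"]))
# plate centre -> ring: jig y of plate centre?
print((W.mean(0)-r[:2])@y,(W.mean(0)-r[:2])@x2)
tab=unproj("top",166/4+229.6,362/4+129.6,.055);print("tab",tab,(tab-r)[:2]@y,(tab-r)[:2]@x2)
o=manip.get_obs();print(Ro.from_quat(o["ee_rot"]).as_matrix().round(4))
```

```text
[[ 0.68486837 -0.0593251 ]
 [ 0.57249593 -0.1191461 ]
 [ 0.41258925  0.17261115]
 [ 0.5253735   0.23357251]]
[np.float64(0.12730325456336292), np.float64(0.3327047302761465), np.float64(0.12820520826679244), np.float64(0.3335080583842097)] [0.54883176 0.05692811]
[-0.47942918  0.87758057] [0.88121475 0.47271616] 118.64812770654841 28.210753004875475
ring [0.55488326 0.04590555 0.082     ]
idx [0.57995141 0.06104292 0.085     ] [0.02506815 0.01513737 0.003     ]
glue [0.71414662 0.01914518 0.11      ]
cup [0.61043345 0.20334758 0.06      ]
tape [0.39576836 0.05693782 0.022     ]
er [ 0.49037991 -0.07865282  0.018     ]
1.3643765
[0.54619702 0.04622657 0.08261472]
0.01257445870835434 -0.0001221249512937247
tab [0.50276397 0.14029376 0.055     ] 0.10782077082209254 -0.0013094611499187647
[[ 2.791e-01 -4.000e-04  9.603e-01]
 [-9.603e-01  1.200e-03  2.791e-01]
 [-1.300e-03 -1.000e+00 -0.000e+00]]
```

```bash
cat >> h.py <<'E'
C=np.array([.5548,.0459])
def to(p,yaw,o=None):
    "rows numbers (offset,turn) from present pose to TCP p with tool y down, tool z at world yaw (deg)"
    o=o or manip.get_obs();R=Ro.from_quat(o["ee_rot"])
    c,s=np.cos(np.radians(yaw)),np.sin(np.radians(yaw))
    T=Ro.from_matrix(np.array([[s,0,c],[-c,0,s],[0,-1,0]]))
    return (R.inv().apply(np.array(p)-o["position"])/.2).round(3),np.degrees((R.inv()*T).as_rotvec()/45).round(3)
def st():
    o=manip.get_obs();z=Ro.from_quat(o["ee_rot"]).as_matrix()[:,2];d=o["position"][:2]-C
    f=o["ft_force"];r=d/np.linalg.norm(d)
    print("t%.2f"%o["clock"],"p",o["position"].round(4),"yaw%.1f phi%.1f r%.4f"%(np.degrees(np.arctan2(z[1],z[0])),np.degrees(np.arctan2(d[1],d[0])),np.linalg.norm(d)),"F",f.round(1),"Frad%.1f Ftan%.1f"%(f[:2]@r,f[1]*r[0]-f[0]*r[1]),"g%.2f"%o["grip_width"],"q7 %.2f"%o["joint_pos"][6],"tilt",z[2].round(3))
E
R='{"offset":[[-0.15,0.01,0.2],[-0.3,0.02,0.4],[-0.45,0.03,0.6],[-0.555,0.04,0.77]],"turn":[[0,0,0],[0,0,0],[0,0,0],[0,0,0]]}'
python3 -m pendant '{"offset":[[-0.15,0.01,0.2],[-0.3,0.02,0.4],[-0.45,0.03,0.6],[-0.555,0.04,0.77]],"turn":[[0,0,0],[0,0,0],[0,0,0],[0,0,0]]}' 45 60
python3 -m pendant '{"offset":[[-0.15,0.01,0.2],[-0.3,0.02,0.4],[-0.45,0.03,0.6],[-0.555,0.04,0.77]],"turn":[[0,0,0],[0,0,0],[0,0,0],[0,0,0]]}'
python3 -c "
from h import *
st();print(to([.6431,-.0011,.2],-28))"
```

```text
clock: 0.6
position: [0.2922, -0.4484, 0.2225]
ee_rot: [-0.565, 0.425, -0.424, 0.566]
ft_force: [0.4, -0.5, 1.0]
grip_width: 0.453
clock: 1.1
position: [0.4099, -0.2967, 0.2145]
ee_rot: [-0.566, 0.424, -0.423, 0.566]
ft_force: [0.5, -1.0, 0.1]
grip_width: 0.448
t1.10 p [ 0.4099 -0.2967  0.2145] yaw16.3 phi-112.9 r0.3719 F [ 0.5 -1.   0.1] Frad0.7 Ftan0.9 g0.45 q7 -0.78 tilt -0.0
(array([-1.09 ,  0.074,  1.535]), array([ 0.001,  0.985, -0.002]))
```

```bash
python3 -m pendant '{"offset":[[-0.13,0.01,0.19],[-0.26,0.02,0.38],[-0.39,0.03,0.57],[-0.545,0.037,0.77]],"turn":[[0,0.1,0],[0,0.25,0],[0,0.4,0],[0,0.5,0]]}'
python3 -c "
from h import *
st();print(to([.6431,-.0011,.2],-28))"
```

```text
clock: 1.6
position: [0.5275, -0.148, 0.2069]
ee_rot: [-0.471, 0.528, -0.526, 0.471]
ft_force: [1.0, -0.6, 0.9]
grip_width: 0.448
t1.60 p [ 0.5275 -0.148   0.2069] yaw-6.4 phi-98.0 r0.1958 F [ 1.  -0.6  0.9] Frad0.5 Ftan1.1 g0.45 q7 -1.57 tilt -0.001
(array([-0.794,  0.035,  0.493]), array([ 0.002,  0.48 , -0.001]))
```

```bash
python3 -m pendant '{"offset":[[-0.2,0.01,0.12],[-0.4,0.02,0.25],[-0.6,0.03,0.37],[-0.794,0.035,0.493],[-0.794,0.3,0.493],[-0.794,0.035,0.493]],"turn":[[0,0.12,0],[0,0.24,0],[0,0.36,0],[0,0.48,0],[0,0.48,0],[0,0.48,0]]}'
python3 -c "
from h import *
import cv2
st();print(to([*(C+.07*np.array([np.cos(np.radians(-28)),np.sin(np.radians(-28))])),.062],-28))
p,d=manip.camera('wrist');cv2.imwrite('pics/w1.png',p[:,:,::-1])"
```

```text
clock: 2.35
position: [0.637, -0.0011, 0.1891]
ee_rot: [-0.371, 0.61, -0.601, 0.358]
ft_force: [1.8, -1.2, 0.5]
grip_width: 0.443
t2.35 p [ 0.637  -0.0011  0.1891] yaw-27.9 phi-29.8 r0.0946 F [ 1.8 -1.2  0.5] Frad2.1 Ftan-0.1 g0.44 q7 -2.26 tilt -0.019
(array([-0.02 ,  0.638, -0.111]), array([0.025, 0.002, 0.011]))
```

View pics/w1.png

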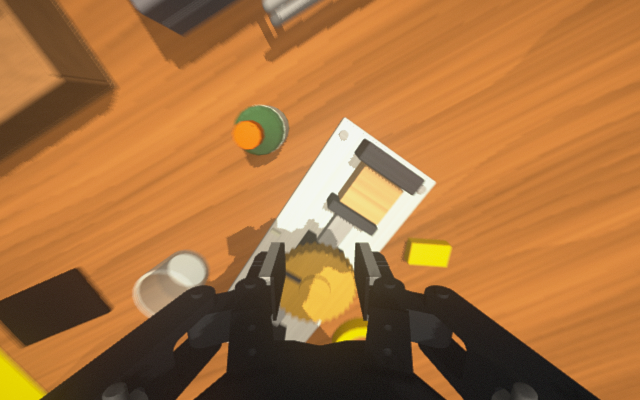

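```bash
python3 -m pendant '{"offset":[[-0.01,0.15,0],[-0.02,0.35,0],[-0.02,0.5,-0.05],[-0.02,0.638,-0.111],[-0.02,0.638,-0.111]],"turn":[[0.01,0,0.01],[0.025,0,0.011],[0.025,0,0.011],[0.025,0,0.011],[0.025,0,0.011]]}'
python3 -c "
from h import *
st();print(to([*(C+.055*np.array([np.cos(np.radians(-28)),np.sin(np.radians(-28))])),.062],-28))"
```

```text
clock: 3.02
position: [0.6231, 0.0137, 0.0739]
ee_rot: [0.36, -0.603, 0.608, -0.369]
ft_force: [0.0, 0.4, 0.4]
grip_width: 0.448
t3.02 p [0.6231 0.0137 0.0739] yaw-27.9 phi-25.2 r0.0755 F [0.  0.4 0.4] Frad-0.1 Ftan0.3 g0.45 q7 -2.33 tilt 0.013
(array([ 0.019,  0.058, -0.103]), array([-0.017,  0.002, -0.009]))
```

```bash
python3 -m pendant '{"offset":[[0.019,0.058,-0.05],[0.019,0.058,-0.103],[0.019,0.058,-0.103],[0.019,0.058,-0.103]],"turn":[[-0.017,0,-0.009],[-0.017,0,-0.009],[-0.017,0,-0.009],[-0.017,0,-0.009]]}'
python3 -c "
from h import *
st();print(to([*(C+.050*np.array([np.cos(np.radians(-28)),np.sin(np.radians(-28))])),.062],-28))"
python3 -m pendant '{"offset":[[0,0,-0.01],[0,0,-0.02],[0,0,-0.02]],"turn":[[0,0,0],[0,0,0],[0,0,0]]}'
python3 -c "
from h import *
st();print(to([*(C+.050*np.array([np.cos(np.radians(-28)),np.sin(np.radians(-28))])),.062],-28))"
```

```text
clock: 3.52
position: [0.6038, 0.0199, 0.0627]
ee_rot: [0.364, -0.606, 0.606, -0.365]
ft_force: [0.1, 0.2, -0.8]
grip_width: 0.449
t3.52 p [0.6038 0.0199 0.0627] yaw-27.9 phi-27.9 r0.0554 F [ 0.1  0.2 -0.8] Frad-0.1 Ftan0.2 g0.45 q7 -2.34 tilt 0.001
(array([ 0.   ,  0.004, -0.027]), array([-0.001,  0.002, -0.001]))
clock: 3.9
position: [0.6002, 0.0219, 0.0628]
ee_rot: [0.364, -0.606, 0.606, -0.365]
ft_force: [0.1, -0.3, 0.4]
grip_width: 0.453
t3.90 p [0.6002 0.0219 0.0628] yaw-27.9 phi-27.8 r0.0513 F [ 0.1 -0.3  0.4] Frad0.2 Ftan-0.2 g0.45 q7 -2.34 tilt 0.001
(array([ 0.001,  0.004, -0.006]), array([-0.001,  0.002, -0.001]))
```

```bash
for i in 1; do
python3 -m pendant '{"offset":[[0,0.004,-0.012],[0,0.004,-0.012]],"turn":[[0,0,0],[0,0,0]]}' >/dev/null; python3 -c "from h import *;st()"
python3 -m pendant '{"offset":[[0,0,-0.01],[0,0,-0.01]],"turn":[[0,0,0],[0,0,0]]}' >/dev/null; python3 -c "from h import *;st()"
done
```

```text
t4.15 p [0.5978 0.0232 0.0619] yaw-27.9 phi-27.8 r0.0486 F [ 0.8  0.3 -0.2] Frad0.5 Ftan0.6 g0.45 q7 -2.35 tilt 0.001
t4.40 p [0.5963 0.0239 0.062 ] yaw-27.9 phi-27.9 r0.0470 F [ 1.3 -2.1  0.5] Frad2.1 Ftan-1.3 g0.45 q7 -2.35 tilt 0.002
```

```bash
python3 -m pendant '{"offset":[[0,0,-0.008],[0,0,-0.008]],"turn":[[0,0,0],[0,0,0]]}' >/dev/null; python3 -c "from h import *;st()
r=.0455
a=np.radians(np.arange(1,6)*9);print(np.c_[-r*np.sin(a),-r*(1-np.cos(a))].round(4)/.2, (a/np.radians(45)).round(2))"
```

```text
t4.65 p [0.5953 0.0244 0.0622] yaw-27.9 phi-27.9 r0.0459 F [ 3.3 -2.5 -0.3] Frad4.1 Ftan-0.7 g0.45 q7 -2.35 tilt 0.003
[[-0.0355 -0.003 ]
 [-0.0705 -0.011 ]
 [-0.1035 -0.025 ]
 [-0.1335 -0.0435]
 [-0.161  -0.0665]] [0.2 0.4 0.6 0.8 1. ]
```

```bash
python3 -m pendant '{"offset":[[-0.035,0,-0.009],[-0.071,0,-0.017],[-0.104,0,-0.031],[-0.134,0,-0.049],[-0.161,0,-0.071],[-0.161,0,-0.071]],"turn":[[0,-0.2,0],[0,-0.4,0],[0,-0.6,0],[0,-0.8,0],[0,-1,0],[0,-1,0]]}' >/dev/null; python3 -c "from h import *;st();
import cv2
p,d=manip.camera('wrist');cv2.imwrite('pics/w2.png',p[:,:,::-1])
print(to([*(C+.0445*np.array([np.cos(np.radians(17)),np.sin(np.radians(17))])),.062],17))"
```

```text
t5.40 p [0.5988 0.0605 0.0628] yaw17.3 phi18.3 r0.0463 F [ 6.3 -0.2 -0.8] Frad5.9 Ftan-2.2 g0.45 q7 -1.68 tilt 0.005
(array([ 0.004,  0.004, -0.009]), array([-0.006,  0.004,  0.001]))
```

View pics/w2.png

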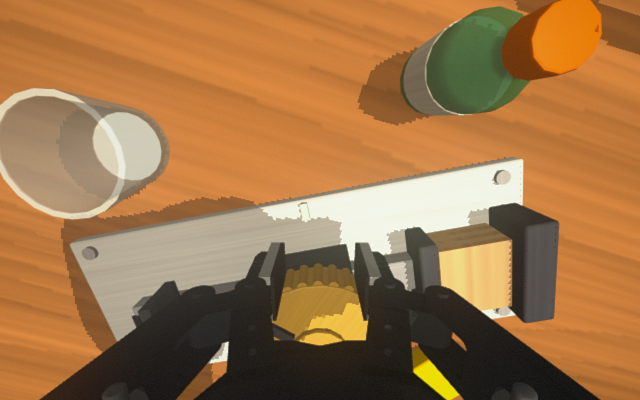

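```bash
cat >> h.py <<'E'
def wun(u,v,z,o=None):
    o=o or manip.get_obs();m=manip.camera_model("wrist");T=np.eye(4);T[:3,:3]=Ro.from_quat(o["ee_rot"]).as_matrix();T[:3,3]=o["position"];T=T@m["tool_from_camera"]
    r=T[:3,:3]@np.linalg.solve(m["intrinsics"],[u,v,1.]);c=T[:3,3];return c+r*(z-c[2])/r[2]
def ang(u,v,z,c=None):
    d=wun(u,v,z)[:2]-(C if c is None else c);print("bar deg rel jig x",np.degrees(np.arctan2(d[1],d[0]))-28.4,"rad",np.linalg.norm(d))
E
python3 -c "
from h import *
ang(283,328,.085);ang(270,319,.085)"
```

```text
bar deg rel jig x 37.270056729062865 rad 0.026925613523315572
bar deg rel jig x 37.42099008170363 rad 0.03536149870525167
```

```bash
python3 -m pendant '{"offset":[[-0.035,0.003,-0.01],[-0.071,0.003,-0.018],[-0.104,0.003,-0.032],[-0.134,0.003,-0.05],[-0.161,0.003,-0.073],[-0.161,0.003,-0.073]],"turn":[[-0.005,-0.2,0],[-0.005,-0.4,0],[-0.005,-0.6,0],[-0.005,-0.8,0],[-0.005,-1,0],[-0.005,-1,0]]}' >/dev/null; python3 -c "from h import *;st();print(to([*(C+.0445*np.array([np.cos(np.radians(62)),np.sin(np.radians(62))])),.062],62))"
python3 -m pendant '{"offset":[[-0.035,0.003,-0.01],[-0.071,0.003,-0.018],[-0.104,0.003,-0.032],[-0.134,0.003,-0.05],[-0.161,0.003,-0.073],[-0.161,0.003,-0.073]],"turn":[[-0.005,-0.2,0],[-0.005,-0.4,0],[-0.005,-0.6,0],[-0.005,-0.8,0],[-0.005,-1,0],[-0.005,-1,0]]}' >/dev/null; python3 -c "from h import *;st();print(to([*(C+.0445*np.array([np.cos(np.radians(107)),np.sin(np.radians(107))])),.062],107))"
```

```text
t6.20 p [0.5757 0.0879 0.0627] yaw62.2 phi63.5 r0.0469 F [3.3 3.  2.2] Frad4.2 Ftan-1.6 g0.45 q7 -1.02 tilt 0.001
(array([ 0.006,  0.003, -0.012]), array([-0.002,  0.004,  0.004]))
t6.95 p [0.5402 0.0904 0.062 ] yaw107.0 phi108.1 r0.0469 F [0.9 3.6 3.1] Frad3.2 Ftan-2.0 g0.45 q7 -0.31 tilt -0.004
(array([ 0.004,  0.   , -0.012]), array([ 0.005, -0.001,  0.002]))
```

```bash
python3 -m pendant '{"offset":[[-0.033,0,-0.015],[-0.069,0,-0.024],[-0.102,0,-0.038],[-0.131,0,-0.056],[-0.158,0,-0.079],[-0.158,0,-0.079]],"turn":[[0.005,-0.2,0],[0.005,-0.4,0],[0.005,-0.6,0],[0.005,-0.8,0],[0.005,-1,0],[0.005,-1,0]]}' >/dev/null; python3 -c "from h import *;st();print(to([*(C+.0445*np.array([np.cos(np.radians(152)),np.sin(np.radians(152))])),.062],152))"
python3 -m pendant '{"offset":[[-0.035,0,-0.01],[-0.071,0,-0.018],[-0.104,0,-0.032],[-0.134,0,-0.05],[-0.161,0,-0.073],[-0.161,0,-0.073]],"turn":[[0,-0.2,0],[0,-0.4,0],[0,-0.6,0],[0,-0.8,0],[0,-1,0],[0,-1,0]]}' >/dev/null; python3 -c "from h import *;st();print(to([*(C+.0445*np.array([np.cos(np.radians(197)),np.sin(np.radians(197))])),.062],197))
import cv2
p,d=manip.camera('top');cv2.imwrite('pics/t2.png',cv2.resize(p[150:250,240:370,::-1],None,fx=5,fy=5,interpolation=2))
p,d=manip.camera('wrist');cv2.imwrite('pics/w3.png',p[:,:,::-1])"
```

```text
t7.70 p [0.514  0.0665 0.0618] yaw151.6 phi153.2 r0.0458 F [-3.3  5.3  4.2] Frad5.3 Ftan-3.2 g0.45 q7 0.44 tilt 0.002
(array([ 0.005, -0.001, -0.006]), array([-0.002, -0.008, -0.   ]))
t8.45 p [0.5109 0.0308 0.0611] yaw-163.8 phi-161.0 r0.0464 F [-4.1 -0.3  1.5] Frad4.0 Ftan-1.1 g0.45 q7 1.19 tilt 0.004
(array([ 0.008, -0.004, -0.009]), array([-0.005, -0.018,  0.002]))
```

View pics/w3.png

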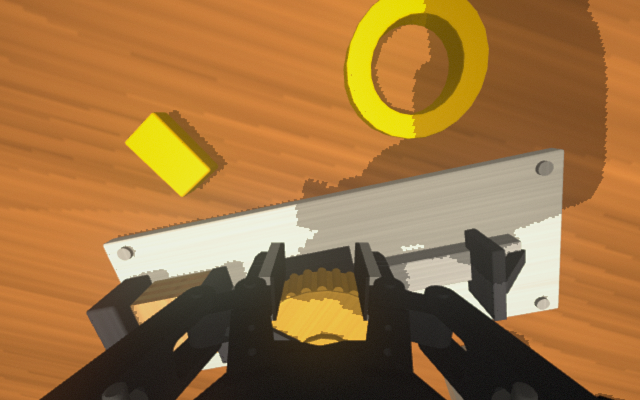

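```bash
python3 -c "
from h import *
import cv2
p,d=manip.camera('scene');a=cv2.resize(p[180:260,280:400,::-1],(720,480),interpolation=2)[:300]
a=cv2.resize(p[190:240,280:400,::-1],(720,300),interpolation=2)
t=cv2.imread('pics/t2.png');t=cv2.resize(t,(390,300))
cv2.imwrite('pics/c1.png',np.vstack([a,np.hstack([t,np.zeros((300,330,3),np.uint8)])]))"
```

```text
(no output)
```

View pics/c1.png

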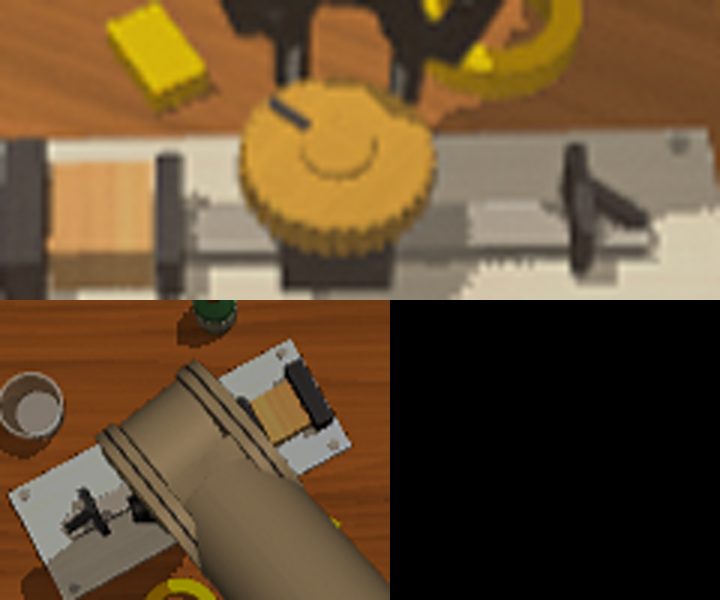

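```bash
cat >> h.py <<'E'
def bar(turns):
    import cv2
    p,d=manip.camera("scene");z=.085+.003*turns;B=[]
    for v in range(195,230):
        for u in range(310,365):
            w=unproj("scene",u,v,z)[:2]-C
            if .024<np.linalg.norm(w)<.042 and p[v,u].astype(int).sum()<190 and int(p[v,u,0])-int(p[v,u,2])<35: B.append(w)
    B=np.array(B)
    if len(B)==0: print("no bar");return
    a=np.degrees(np.arctan2(B[:,1],B[:,0]));u=np.exp(1j*np.radians(a));m=np.degrees(np.angle(u.mean()))
    print("bar n%d ang rel jig x %.1f  conc %.2f r %.4f"%(len(B),(m-28.4)%360,abs(u.mean()),np.linalg.norm(B.mean(0))))
E
python3 -c "
from h import *
d=unproj('scene',328.2,208.8,.087)[:2]-C;print(np.degrees(np.arctan2(d[1],d[0]))-28.4,np.linalg.norm(d));bar(.6)"
```

```text
-123.6649451080967 0.022872269467444376
bar n11 ang rel jig x 164.0  conc 0.77 r 0.0308
```

```bash
python3 -c "
from h import *
a=unproj('scene',280+270/6,190+101/6,.087)[:2];b=unproj('scene',280+311/6,190+128/6,.087)[:2]
d=a-b;print(np.degrees(np.arctan2(d[1],d[0]))-28.4,np.linalg.norm(d),a-C,b-C)
print((proj('scene',[*C,.085])-[280,190])*6)
# ring ellipse centre by brass mask
import cv2
p,_=manip.camera('scene');h=p.astype(int);m=(h[...,0]-h[...,2]>60)&(h[...,0]>120)
m[:195]=0;m[236:]=0;m[:,:318]=0;m[:,355:]=0
v,u=np.nonzero(m);print(u.min(),u.max(),v.min(),v.max())
for v in range(200,232,3): print(''.join('#' if m[v,u] else '.' for u in range(315,358)))
"
```

```text
-131.8546118328771 0.023161893274491523 [-0.00421214 -0.03316608] [ 0.00117706 -0.01063988]
[334.19682624 137.72788374]
318 354 195 228
...########......#############.............
...########...#.##############......####...
...#######.#####################...#####...
...#########...########################....
...##################################......
.....#################################.....
.....################################......
.....###############################.......
......#..#########################.........
.............#.##############..............
...........................................
```

```bash
python3 -m pendant '{"offset":[[-0.033,0,-0.013],[-0.069,0,-0.022],[-0.102,0,-0.036],[-0.131,0,-0.054],[-0.158,0,-0.076],[-0.158,0,-0.076]],"turn":[[0,-0.21,0],[0,-0.42,0],[0,-0.62,0],[0,-0.82,0],[0,-1,0],[0,-1,0]]}' >/dev/null; python3 -c "from h import *;st()"
python3 -m pendant '{"offset":[[-0.035,-0.002,-0.01],[-0.071,-0.002,-0.018],[-0.071,-0.002,-0.018]],"turn":[[0,-0.2,0],[0,-0.4,0],[0,-0.4,0]]}' >/dev/null; python3 -c "from h import *;st()"
python3 -m pendant '{"offset":[[0,0,0.05],[0,0,0.15],[0,-0.2,0.15],[0,-0.45,0.15],[0,-0.45,0],[0,-0.45,-0.232],[0,-0.45,-0.232]],"turn":[[0,0,0],[0,0,0],[0,0,0],[0,0,0],[0,0,0],[0,0,0],[0,0,0]]}' >/dev/null; python3 -c "from h import *;st()
import cv2
p,d=manip.camera('scene');cv2.imwrite('pics/s3.png',cv2.resize(p[190:240,290:390,::-1],(800,400),interpolation=2))"
```

```text
t9.45 p [0.5348 0.0047 0.0613] yaw-118.7 phi-115.9 r0.0458 F [-1.8 -2.9  2.3] Frad3.3 Ftan-0.3 g0.45 q7 1.95 tilt 0.002
t9.82 p [0.549  0.0007 0.0615] yaw-101.0 phi-97.3 r0.0455 F [-2.  -3.6  2. ] Frad3.8 Ftan-1.5 g0.45 q7 2.25 tilt 0.002
t10.70 p [0.5579 0.0504 0.1522] yaw-100.9 phi55.2 r0.0054 F [-0.7 -0.5 -0.4] Frad-0.9 Ftan0.3 g0.45 q7 2.29 tilt -0.0
```

View pics/s3.png

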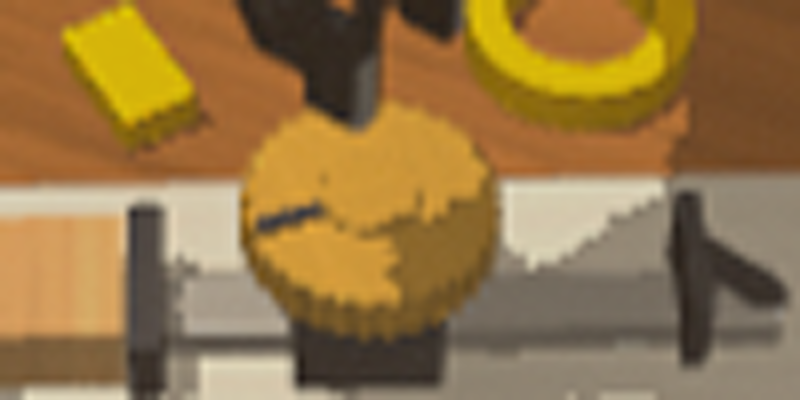

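```bash
cat >> h.py <<'E'
def bar2(e,i,z,f=8.,o=(290,190)):
    a,b=[unproj("scene",o[0]+q[0]/f-.4,o[1]+q[1]/f-.4,z)[:2] for q in(e,i)]
    for n,d in(("dir",a-b),("outer",a-C),("inner",b-C)): print(n,(np.degrees(np.arctan2(d[1],d[0]))-28.4)%360,np.linalg.norm(d))
E
python3 -c "
from h import *
bar2((258,227),(322,208),.0875)
print(to([*C,.152],-55.9))"
```

```text
dir 289.0800773883762 0.02205374845823687
outer 295.5495837934718 0.040476308999009926
inner 303.1740249969662 0.01872857837966685
(array([ 0.014, -0.001,  0.013]), array([-1.000e-03, -1.003e+00,  3.000e-03]))
```

```bash
python3 -m pendant '{"offset":[[0.014,0,0.013],[0.014,0,0.013],[0.014,0,0.013],[0.014,0,0.013],[0.014,0,0.013]],"turn":[[0,0.23,0],[0,0.46,0],[0,0.69,0],[0,0.92,0],[0,1,0]]}' >/dev/null
python3 -m pendant '{"offset":[[0,0,0],[0,0,0],[0,0,0],[0,0,0],[0,0,0]],"turn":[[0,0.23,0],[0,0.46,0],[0,0.69,0],[0,0.92,0],[0,1,0]]}' >/dev/null
python3 -m pendant '{"offset":[[0,0,0],[0,0,0],[0,0,0],[0,0,0],[0,0,0]],"turn":[[0,0.23,0],[0,0.46,0],[0,0.69,0],[0,0.92,0],[0,1,0]]}' >/dev/null
python3 -c "from h import *;st()"
python3 -m pendant '{"offset":[[0,0,0],[0,0,0],[0,0,0],[0,0,0],[0,0,0]],"turn":[[0,0.23,0],[0,0.46,0],[0,0.69,0],[0,0.92,0],[0,1,0]]}' >/dev/null
python3 -m pendant '{"offset":[[0,0,0],[0,0,0],[0,0,0],[0,0,0],[0,0,0]],"turn":[[0,0.23,0],[0,0.46,0],[0,0.69,0],[0,0.92,0],[0,1,0]]}' >/dev/null
python3 -m pendant '{"offset":[[0,0,0],[0,0,0],[0,0,0],[0,0,0],[0,0,0]],"turn":[[0,0.23,0],[0,0.46,0],[0,0.69,0],[0,0.92,0],[0,1,0]]}' >/dev/null
python3 -c "from h import *;st();
a=np.radians(-15);u=np.array([np.cos(a),np.sin(a)])
print(to([*(C+.08*u),.152],-15),to([*(C+.08*u),.064],-15),to([*(C+.05*u),.064],-15))"
```

```text
t12.62 p [0.5551 0.0408 0.1518] yaw122.5 phi-86.8 r0.0051 F [ 0.1 -0.6 -0.1] Frad0.6 Ftan0.1 g0.45 q7 0.16 tilt -0.002
t14.50 p [0.5552 0.0359 0.1517] yaw-14.0 phi-87.4 r0.0100 F [-0.  -0.2 -1. ] Frad0.2 Ftan-0.0 g0.45 q7 -2.09 tilt 0.002
(array([-0.041, -0.001,  0.386]), array([-0.003,  0.023,  0.004])) (array([-0.042,  0.439,  0.385]), array([-0.003,  0.023,  0.004])) (array([-0.045,  0.439,  0.235]), array([-0.003,  0.023,  0.004]))
```

```bash
python3 -m pendant '{"offset":[[-0.041,0,0.2],[-0.041,0,0.386],[-0.041,0.1,0.386],[-0.042,0.3,0.386],[-0.042,0.442,0.386],[-0.043,0.442,0.32],[-0.045,0.442,0.24],[-0.045,0.442,0.235],[-0.045,0.442,0.235]],"turn":[[0,0.023,0],[0,0.023,0],[0,0.023,0],[0,0.023,0],[0,0.023,0],[0,0.023,0],[0,0.023,0],[0,0.023,0],[0,0.023,0]]}' >/dev/null
python3 -c "from h import *;st();
a=np.radians(-15);u=np.array([np.cos(a),np.sin(a)])
print(to([*(C+.0455*u),.063],-15))"
```

```text
t15.62 p [0.6035 0.0325 0.0644] yaw-15.0 phi-15.3 r0.0505 F [0.4 0.4 0.2] Frad0.3 Ftan0.5 g0.45 q7 -2.16 tilt 0.004
(array([-0.001,  0.007, -0.025]), array([-0.005, -0.001,  0.004]))
```

```bash
python3 -m pendant '{"offset":[[0,0.006,-0.025],[0,0.006,-0.029],[0,0.006,-0.029]],"turn":[[0,0,0],[0,0,0],[0,0,0]]}' >/dev/null; python3 -c "from h import *;st()"
python3 -m pendant '{"offset":[[-0.035,0,-0.01],[-0.071,0,-0.018],[-0.104,0,-0.032],[-0.133,0,-0.05],[-0.16,0,-0.073],[-0.16,0,-0.073]],"turn":[[0,-0.2,0],[0,-0.4,0],[0,-0.6,0],[0,-0.8,0],[0,-1,0],[0,-1,0]]}' >/dev/null; python3 -c "from h import *;st()"
python3 -m pendant '{"offset":[[-0.034,0,-0.012],[-0.07,0,-0.02],[-0.103,0,-0.034],[-0.132,0,-0.052],[-0.159,0,-0.075],[-0.159,0,-0.075]],"turn":[[0,-0.2,0],[0,-0.4,0],[0,-0.6,0],[0,-0.8,0],[0,-1,0],[0,-1,0]]}' >/dev/null; python3 -c "from h import *;st()"
```

```text
t16.00 p [0.5999 0.0337 0.0644] yaw-15.1 phi-15.1 r0.0467 F [ 7.2 -1.4  0.9] Frad7.3 Ftan0.5 g0.45 q7 -2.16 tilt 0.008
t16.75 p [0.5954 0.0699 0.065 ] yaw30.1 phi30.6 r0.0472 F [5.8 2.7 0.3] Frad6.3 Ftan-0.6 g0.45 q7 -1.50 tilt 0.008
t17.50 p [0.5668 0.092  0.0653] yaw75.3 phi75.4 r0.0476 F [3.4 5.1 0.1] Frad5.8 Ftan-2.0 g0.45 q7 -0.81 tilt 0.004
```

```bash
python3 -m pendant '{"offset":[[-0.034,0.006,-0.013],[-0.07,0.006,-0.021],[-0.103,0.006,-0.035],[-0.132,0.006,-0.054],[-0.159,0.006,-0.077],[-0.159,0.006,-0.077]],"turn":[[-0.005,-0.2,0],[-0.005,-0.4,0],[-0.005,-0.6,0],[-0.005,-0.8,0],[-0.005,-1,0],[-0.005,-1,0]]}' >/dev/null; python3 -c "from h import *;st()"
python3 -m pendant '{"offset":[[-0.034,0.003,-0.013],[-0.07,0.003,-0.021],[-0.103,0.003,-0.035],[-0.132,0.003,-0.054],[-0.159,0.003,-0.077],[-0.159,0.003,-0.077]],"turn":[[0,-0.2,0],[0,-0.4,0],[0,-0.6,0],[0,-0.8,0],[0,-1,0],[0,-1,0]]}' >/dev/null; python3 -c "from h import *;st()"
python3 -m pendant '{"offset":[[-0.034,0,-0.013],[-0.07,0,-0.021],[-0.103,0,-0.035],[-0.132,0,-0.054],[-0.159,0,-0.077],[-0.159,0,-0.077]],"turn":[[0,-0.2,0],[0,-0.4,0],[0,-0.6,0],[0,-0.8,0],[0,-1,0],[0,-1,0]]}' >/dev/null; python3 -c "from h import *;st()"
```

```text
t18.25 p [0.5316 0.0868 0.0641] yaw120.5 phi119.6 r0.0470 F [-1.3  5.3  2.6] Frad5.3 Ftan-1.5 g0.45 q7 -0.09 tilt -0.007
t19.00 p [0.5105 0.058  0.063 ] yaw165.7 phi164.7 r0.0459 F [-4.8  3.8  1.6] Frad5.6 Ftan-2.4 g0.45 q7 0.67 tilt -0.01
t19.75 p [0.5166 0.0226 0.0624] yaw-149.3 phi-148.5 r0.0447 F [-3.7 -1.6  0.7] Frad4.0 Ftan-0.6 g0.45 q7 1.43 tilt -0.006
```

```bash
python3 -m pendant '{"offset":[[-0.034,-0.002,-0.012],[-0.07,-0.002,-0.02],[-0.103,-0.002,-0.034],[-0.132,-0.002,-0.053],[-0.159,-0.002,-0.075],[-0.159,-0.002,-0.075]],"turn":[[0.005,-0.2,0],[0.005,-0.4,0],[0.005,-0.6,0],[0.005,-0.8,0],[0.005,-1,0],[0.005,-1,0]]}' >/dev/null; python3 -c "from h import *;st()"
python3 -m pendant '{"offset":[[0,0,0.05],[0,0,0.15],[0,-0.2,0.15],[0,-0.45,0.15],[0,-0.45,0],[0,-0.45,-0.215],[0,-0.45,-0.215]],"turn":[[0,0,0],[0,0,0],[0,0,0],[0,0,0],[0,0,0],[0,0,0],[0,0,0]]}' >/dev/null; python3 -c "from h import *;st()
import cv2
p,d=manip.camera('scene');cv2.imwrite('pics/s4.png',cv2.resize(p[190:240,290:390,::-1],(800,400),interpolation=2))
print(to([*C,.152],-55.9))"
```

```text
t20.50 p [0.5456 0.0023 0.0628] yaw-104.5 phi-101.8 r0.0446 F [-2.4 -4.3  2.3] Frad4.7 Ftan-1.5 g0.45 q7 2.19 tilt 0.002
t21.38 p [0.5558 0.0481 0.1534] yaw-104.4 phi65.2 r0.0025 F [ 0.6  0.2 -0.4] Frad0.5 Ftan-0.5 g0.45 q7 2.24 tilt 0.001
(array([0.005, 0.005, 0.001]), array([-0.005, -1.08 , -0.006]))
```

View pics/s4.png

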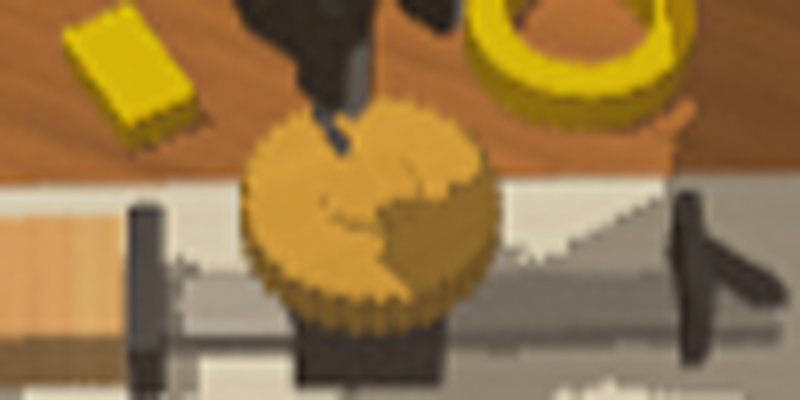

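```bash
python3 -c "
from h import *
bar2((318,106),(342,150),.0895)"
```

```text
dir 200.6624156939075 0.020034306003851615
outer 206.5903387668903 0.03429716657604112
inner 214.78386008173752 0.014518188512256652
```

```bash
python3 -m pendant '{"offset":[[0.005,0,0],[0.005,0,0],[0.005,0,0],[0.005,0,0],[0.005,0,0]],"turn":[[0,0.23,0],[0,0.46,0],[0,0.69,0],[0,0.92,0],[0,1,0]]}' >/dev/null
python3 -m pendant '{"offset":[[0,0,0],[0,0,0],[0,0,0],[0,0,0],[0,0,0]],"turn":[[0,0.23,0],[0,0.46,0],[0,0.69,0],[0,0.92,0],[0,1,0]]}' >/dev/null
python3 -m pendant '{"offset":[[0,0,0],[0,0,0],[0,0,0],[0,0,0],[0,0,0]],"turn":[[0,0.23,0],[0,0.46,0],[0,0.69,0],[0,0.92,0],[0,1,0]]}' >/dev/null
python3 -m pendant '{"offset":[[0,0,0],[0,0,0],[0,0,0],[0,0,0],[0,0,0]],"turn":[[0,0.23,0],[0,0.46,0],[0,0.69,0],[0,0.92,0],[0,1,0]]}' >/dev/null
python3 -c "from h import *;st();
a=np.radians(72);u=np.array([np.cos(a),np.sin(a)])
print(to([*(C+.08*u),.152],72),to([*(C+.08*u),.064],72),to([*(C+.05*u),.064],72))"
```

```text
t23.93 p [0.5546 0.0405 0.1528] yaw73.7 phi-91.8 r0.0054 F [-0.  -0.1 -0.1] Frad0.1 Ftan-0.0 g0.45 q7 -0.64 tilt -0.003
(array([0.005, 0.003, 0.426]), array([0.003, 0.038, 0.009])) (array([0.002, 0.443, 0.427]), array([0.003, 0.038, 0.009])) (array([-0.003,  0.443,  0.277]), array([0.003, 0.038, 0.009]))
```

```bash
python3 -m pendant '{"offset":[[0.005,0,0.2],[0.005,0,0.4],[0.003,0.1,0.426],[0.002,0.3,0.426],[0.002,0.44,0.426],[0,0.44,0.35],[-0.003,0.44,0.285],[-0.003,0.44,0.277],[-0.003,0.44,0.277]],"turn":[[0,0.038,0],[0,0.038,0],[0,0.038,0],[0,0.038,0],[0,0.038,0],[0,0.038,0],[0,0.038,0],[0,0.038,0],[0,0.038,0]]}' >/dev/null; python3 -c "from h import *;st()"
python3 -m pendant '{"offset":[[0,0,-0.02],[0,0,-0.029],[0,0,-0.029]],"turn":[[0,0,0],[0,0,0],[0,0,0]]}' >/dev/null; python3 -c "from h import *;st()"
```

```text
t25.05 p [0.5706 0.0932 0.0656] yaw72.0 phi71.6 r0.0499 F [ 0.   0.7 -0.2] Frad0.7 Ftan0.2 g0.45 q7 -0.84 tilt -0.002
t25.43 p [0.5693 0.0899 0.0662] yaw72.1 phi71.8 r0.0464 F [ 1.8  7.7 -2.1] Frad7.9 Ftan0.7 g0.45 q7 -0.83 tilt 0.001
```

```bash
python3 -m pendant '{"offset":[[-0.035,0.006,-0.009],[-0.071,0.006,-0.017],[-0.104,0.006,-0.031],[-0.133,0.006,-0.049],[-0.16,0.006,-0.072],[-0.16,0.006,-0.072]],"turn":[[-0.005,-0.2,0],[-0.005,-0.4,0],[-0.005,-0.6,0],[-0.005,-0.8,0],[-0.005,-1,0],[-0.005,-1,0]]}' >/dev/null; python3 -c "from h import *;st()"
python3 -m pendant '{"offset":[[-0.034,0.003,-0.012],[-0.07,0.003,-0.02],[-0.103,0.003,-0.034],[-0.132,0.003,-0.053],[-0.159,0.003,-0.076],[-0.159,0.003,-0.076]],"turn":[[0,-0.2,0],[0,-0.4,0],[0,-0.6,0],[0,-0.8,0],[0,-1,0],[0,-1,0]]}' >/dev/null; python3 -c "from h import *;st()"
python3 -m pendant '{"offset":[[-0.034,0,-0.012],[-0.07,0,-0.02],[-0.103,0,-0.034],[-0.132,0,-0.053],[-0.159,0,-0.076],[-0.159,0,-0.076]],"turn":[[0,-0.2,0],[0,-0.4,0],[0,-0.6,0],[0,-0.8,0],[0,-1,0],[0,-1,0]]}' >/dev/null; python3 -c "from h import *;st()
import cv2
p,d=manip.camera('scene');cv2.imwrite('pics/s5.png',cv2.resize(p[190:240,290:390,::-1],(800,400),interpolation=2))"
```

```text
t26.18 p [0.5344 0.0869 0.0652] yaw117.1 phi116.5 r0.0458 F [-0.8  5.5  2.3] Frad5.3 Ftan-1.7 g0.45 q7 -0.11 tilt -0.009
t26.93 p [0.5123 0.0592 0.0644] yaw162.0 phi162.7 r0.0446 F [-6.1  4.5  4.1] Frad7.1 Ftan-2.5 g0.45 q7 0.66 tilt -0.01
t27.68 p [0.5159 0.0234 0.064 ] yaw-153.2 phi-149.9 r0.0449 F [-7.  -0.6  4.8] Frad6.4 Ftan-3.0 g0.45 q7 1.42 tilt -0.003
```

View pics/s5.png

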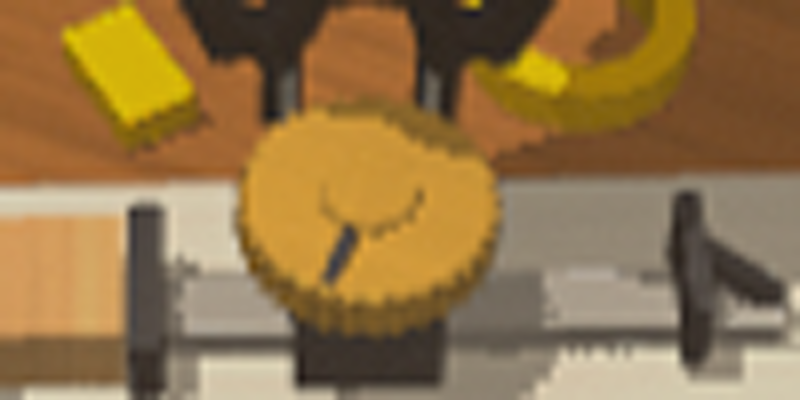

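```bash
python3 -c "
from h import *
bar2((328,283),(350,229),.0905)
c=np.array([.5548,.0459,.0905]);e=c+.04*np.array([np.cos(np.radians(28.4)),np.sin(np.radians(28.4)),0])
print([(proj('scene',q)+.4-[290,190])*8 for q in(c,e)])"
```

```text
dir 339.52878724424363 0.022677149689782374
outer 340.3568242762218 0.04512402057280057
inner 341.1931792377379 0.022451630928496877
[array([369.31716443, 176.34743873]), array([375.63681685, 275.72537655])]
```

```bash
python3 -m pendant '{"offset":[[-0.034,0,-0.009],[-0.07,0,-0.017],[-0.078,0,-0.021],[-0.078,0,-0.021]],"turn":[[0,-0.2,0],[0,-0.4,0],[0,-0.47,0],[0,-0.47,0]]}' >/dev/null; python3 -c "from h import *;st()"
python3 -m pendant '{"offset":[[0,0,0.05],[0,0,0.15],[0,-0.2,0.15],[0,-0.45,0.15],[0,-0.45,0.15]],"turn":[[0,0,0],[0,0,0],[0,0,0],[0,0,0],[0,0,0]]}' 0 >/dev/null; python3 -c "from h import *;st()
import cv2
p,d=manip.camera('scene');cv2.imwrite('pics/s6.png',cv2.resize(p[190:240,290:390,::-1],(800,400),interpolation=2))
y=np.array([np.cos(np.radians(118.4)),np.sin(np.radians(118.4))])
print(to([*(C+.078*y),.152],118.4))"
```

```text
t28.23 p [0.5261 0.0108 0.0637] yaw-132.4 phi-129.3 r0.0454 F [-4.6 -1.7  2. ] Frad4.2 Ftan-2.5 g0.45 q7 1.76 tilt 0.002
t28.85 p [ 0.5074 -0.0113  0.1568] yaw-132.5 phi-129.7 r0.0743 F [ 0.9 -0.5 -0.6] Frad-0.1 Ftan1.0 g0.00 q7 1.91 tilt -0.0
(array([ 0.385,  0.009, -0.504]), array([ 0.011,  2.423, -0.011]))
```

View pics/s6.png

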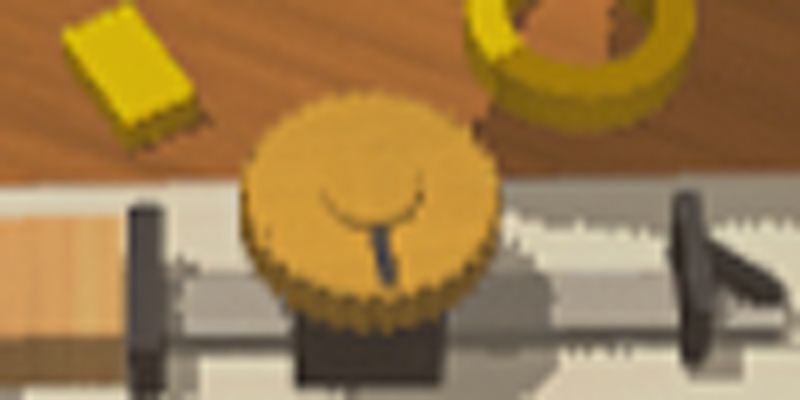

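```bash
python3 -c "
from h import *
bar2((390,283),(378,228),.091)"
python3 -m pendant '{"offset":[[0.08,0,-0.1],[0.16,0,-0.2],[0.24,0,-0.3],[0.32,0,-0.4],[0.385,0,-0.5],[0.385,0,-0.504]],"turn":[[0,0.2,0],[0,0.4,0],[0,0.6,0],[0,0.8,0],[0,1,0],[0,1,0]]}' >/dev/null
python3 -m pendant '{"offset":[[0,0,0],[0,0,0],[0,0,0],[0,0,0],[0,0,0],[0,0,0]],"turn":[[0,0.2,0],[0,0.4,0],[0,0.6,0],[0,0.8,0],[0,1,0],[0,1,0]]}' >/dev/null
python3 -c "
from h import *
st()
y=np.array([np.cos(np.radians(118.4)),np.sin(np.radians(118.4))])
print(to([*(C+.078*y),.12],118.4))"
```

```text
dir 6.924073123460211 0.02204334455860809
outer 5.727154585292325 0.04354543998837146
inner 4.500658313346612 0.021511833640889308
t30.40 p [0.517  0.1142 0.1522] yaw137.6 phi118.9 r0.0781 F [0.  0.1 0.2] Frad0.1 Ftan-0.1 g-0.00 q7 0.27 tilt -0.01
(array([0.004, 0.161, 0.   ]), array([ 0.014,  0.427, -0.003]))
```

```bash
python3 -m pendant '{"offset":[[0.004,0.05,0],[0.004,0.1,0],[0.004,0.161,0],[0.004,0.3,0],[0.004,0.45,0],[0.004,0.558,0],[0.004,0.558,0],[0.004,0.558,0]],"turn":[[0.014,0.2,0],[0.014,0.427,0],[0.014,0.427,0],[0.014,0.427,0],[0.014,0.427,0],[0.014,0.427,0],[0.014,0.427,0],[0.014,0.427,0]]}' >/dev/null
python3 -c "
from h import *
st()
y=np.array([np.cos(np.radians(118.4)),np.sin(np.radians(118.4))])
print(to([*(C+.134*y),.041],118.4))"
```

```text
t31.40 p [0.5187 0.114  0.0414] yaw118.5 phi118.0 r0.0771 F [-0.2  0.9 -0.1] Frad0.9 Ftan-0.2 g-0.00 q7 -0.14 tilt -0.0
(array([-0.003,  0.002,  0.285]), array([ 0.001,  0.002, -0.001]))
```

```bash
python3 -m pendant '{"offset":[[0,0,0.03],[0,0,0.06],[0,0,0.09],[0,0,0.12],[-0.002,0,0.15],[-0.002,0,0.175],[-0.003,0,0.2],[-0.003,0,0.22],[-0.003,0,0.24],[-0.003,0,0.255],[-0.003,0,0.27],[-0.003,0,0.27]],"turn":[[0,0,0],[0,0,0],[0,0,0],[0,0,0],[0,0,0],[0,0,0],[0,0,0],[0,0,0],[0,0,0],[0,0,0],[0,0,0],[0,0,0]]}' >/dev/null
python3 -c "from h import *;st()"
python3 -m pendant '{"offset":[[0,0,0.015],[0,0,0.02],[0,0,0.02]],"turn":[[0,0,0],[0,0,0],[0,0,0]]}' >/dev/null
python3 -c "from h import *;st()"
```

```text
t32.90 p [0.4917 0.1615 0.0412] yaw118.5 phi118.6 r0.1317 F [ 0.6 -0.4 -0.5] Frad-0.6 Ftan-0.3 g-0.00 q7 -0.24 tilt 0.0
t33.27 p [0.4903 0.164  0.0411] yaw118.4 phi118.6 r0.1346 F [ 3.6 -3.7  0.3] Frad-5.0 Ftan-1.3 g-0.00 q7 -0.25 tilt -0.001
```

```bash
python3 -m pendant '{"offset":[[0,0,0.01],[0,0,0.015],[0,0,0.015]],"turn":[[0,0,0],[0,0,0],[0,0,0]]}' >/dev/null
python3 -c "from h import *;st()"
python3 -m pendant '{"offset":[[0,0,0.01],[0,0,0.015],[0,0,0.015]],"turn":[[0,0,0],[0,0,0],[0,0,0]]}' >/dev/null
python3 -c "from h import *;st()"
```

```text
t33.65 p [0.4902 0.1641 0.0411] yaw118.3 phi118.7 r0.1347 F [ 7.2 -9.1  1.5] Frad-11.5 Ftan-1.9 g-0.00 q7 -0.25 tilt -0.005
t34.02 p [0.4902 0.164  0.0412] yaw118.2 phi118.7 r0.1346 F [  7.  -10.    1.5] Frad-12.1 Ftan-1.3 g-0.00 q7 -0.26 tilt -0.008
```

```bash
python3 -m pendant '{"offset":[[0,0,-0.05],[0,0,-0.11],[0,-0.1,-0.11],[0,-0.3,-0.11],[0,-0.55,-0.11],[0,-0.8,-0.11],[0,-0.8,-0.11]],"turn":[[0,0,0],[0,0,0],[0,0,0],[0,0,0],[0,0,0],[0,0,0],[0,0,0]]}' >/dev/null
python3 -c "
from h import *
import cv2
st()
p,d=manip.camera('scene');a=cv2.resize(p[190:240,290:390,::-1],(640,320),interpolation=2)
b=cv2.resize(p[100:360,150:550,::-1],(430,280))
np.save('pics/sl.npy',p)
cv2.imwrite('pics/fin.png',np.vstack([a,np.hstack([b,np.zeros((280,210,3),np.uint8)])]))"
```

```text
t34.90 p [0.5017 0.1478 0.206 ] yaw118.2 phi117.5 r0.1149 F [-0.1  0.5 -0.9] Frad0.5 Ftan-0.2 g0.00 q7 -0.07 tilt -0.01
```

View pics/fin.png

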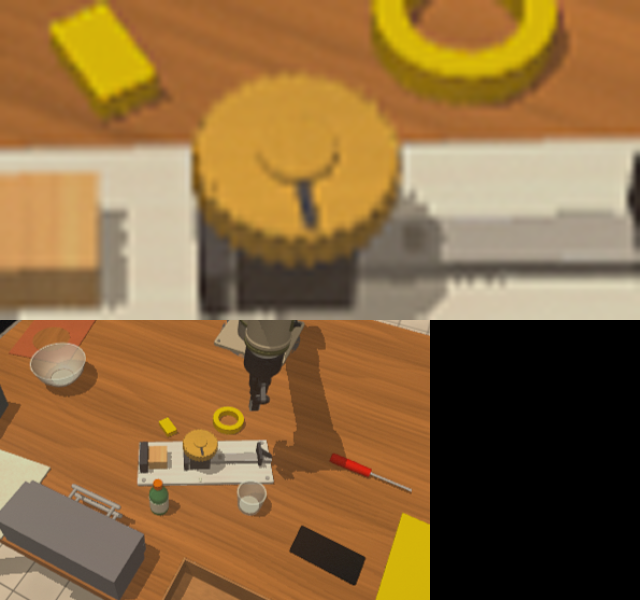

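```bash
python3 -c "
from workcell import manip
print(manip.hand_in())"
```

```text
the job is handed in; nothing more can be done
None
```

The lock ring now stands about two turns loose and the slide is open against its stop. I handed the job in at about 35 s of the 64 s allowed; the hand-in gives no verdict.

**Ring:** I turned it with the half-open fingertips meshed on its rim, in three strokes. The index bar in the scene picture then read about 6° past two full turns (about 726°, tolerance ±45°). The tool's orbit of roughly 740° agrees with that to within about 15°. In the final picture the bar had not moved after the push.

**Slide:** I pushed the tab with the fingers shut until the tool stopped 134.6 mm from the ring's axis while the force rose to 12 N. That is about 40 mm of travel, assuming the finger is 11 mm from centre to face. The last picture shows the moving jaw back against the lock housing, so the jaw is open.

**Everything else:** In the last picture the plywood block and the other visible objects look where they were. I judged that by eye and did not measure the shifts. The hand finished about 0.2 m above the table with no contact force beyond noise.

**Disagreement:** Part-way through, separate readings of the bar angle differed by up to about 14°. The ring shifts sideways when pressed, and my estimate of its centre was 1–2 mm uncertain. The final reading agreed to about 2.5°.

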